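# Wedge a board carrier into the dovetail way under the microscope

## Robot

A 6-joint arm with a two-finger parallel gripper is mounted at the origin on the work surface. World frame = base frame: x ahead of the robot, y to its left, z up, the work surface at z = 0. Lengths are in m, angles in rad, forces in N, time in s.
With the tool pointing down it reaches from about 0.375 to 0.9 m from the base axis. Payload 3.1 kg.
Tool frame: the origin (TCP) lies at the centre of the arm's flange, where the gripper is bolted on; the fingertips stand 173 mm ahead of it and the grasp point (between the pads) lies 155 mm ahead of it; z points along the fingers, y is the line along which they close (so a half turn about z gives the same grasp; the last joint's range is limited). The gripper opens to 85 mm and grips with 20 to 120 N. Pads are 22 mm wide; open, the fingers measure 114 mm over their backs; the gripper's body (76 mm by 85 mm) begins 54 mm behind the grasp point. The pads swing forward as they close: fully open they stand 13 mm farther back than shut.
Start: joints at [-1.528, 0.527, 1.433, -0, 1.181, -0.178], TCP at [0.138, -0.61, 0.405] pointing down, gripper open.
Joint ranges: [-3.08, 3.08], [-0.75, 2.2], [0.22, 2.44], [-1.43, 4.57], [0, 2.65], [-2.85, 2.85]. Speed limits (rad/s): [2.79, 2.79, 3.14, 3.14, 3.14, 3.14].

## Interface

Orientations are given as a unit quaternion [x, y, z, w].
In Python, from station import * gives the robot as it stands.
- The arm moves only by the shell command python3 -m jog 'ROWS' [OPENING] [FORCE]. ROWS is a JSON object of lists of equal length, an entry for each row: "linear": the shift along the world's x, y, z in mm, a list of three; "turn": the turn about the world's z in units of 5 degrees (1.0 is 5 degrees). A call has 1 to 12 rows; each row shifts and turns the commanded pose from where the row before left it; what a row does not reach is not made up. A row lasts 1/8 s, in which the tool goes at most 62.5 mm and 10.7 degrees, less where a joint would pass 70% of its speed; a pose out of reach is approached as far as the arm can. A call is refused whole if a number of a shift passes 62.5 or a number of a turn 1, either way. A call with a gripper value outside its range is refused whole. OPENING is the opening, from 0 (shut) to 1 (fully open), set as the call begins (- or left out, the last holds). The fingers move at their own pace and stop on an object; FORCE is the grip in N (left out, the last holds). Time passes only in rows, so rows that do not move let the fingers close. It gives the time, the measured TCP pose, the force, the opening and the grip force at its end, in the units of the state.
- sense(): the state, without advancing time (a new reading comes with each control period).
- snapshot(name): name is "side" or "top"; returns the picture (400x640x3 uint8, red, green, blue); there is no depth.
- get_calibration(name): a dict with "fx", "fy", "cx", "cy" (pixels), "world_to_cam" (4x4, takes a point from world to camera coordinates). Camera axes: x right, y down, z forward; pixel columns grow to the right and rows downward; lengths in m; the calibration is good to about 2 mm. A picture is of the moment at which its call begins. get_calibration takes no time and is no camera call.
- sign_off(): hands the job in; it is judged then, once.
The state is a dict: "t": time; "q": joint angles; "qd": joint speeds; "tau": joint torques, N m; "tcp_pos": TCP position; "tool_rot": TCP orientation; "force": force on the tool from outside, world axes, zero at the start; "ft_torque": the same for the moment, N m; "finger_gap": opening from 0.0 (shut) to 1.0 (fully open); "gripper_force": force on a finger pad.
Only numpy, scipy, OpenCV 4.12 (cv2) and the standard library are available. Lean on these libraries where they do the work, as an engineer would, in place of code of your own. Each camera call takes 0.05 s, during which the arm holds its last target. There are 200 camera calls.

## Task

Mount the loose board carrier under the microscope: lift it by its yellow handle, set it into the wide open end of the tapered dovetail way with its narrow end first, and push it along firmly until it wedges tight, then let go. Do not touch the microscope hanging over the way, and leave the other things on the mat where they are.

Things in the scene. Friction and masses are not known exactly. Their poses are not given: they have to be found in the camera images.
- carrier_grip (a point): Centre of the carrier's yellow handle, a block 24 (x) x 12 (y, pinch this way) x 44 mm high standing on the carrier's foot at its wide end, rear face 6 mm ahead of that end. x points level to the narrow end, z up. The point lies 36 mm above the carrier's underside, nearly over its centre of mass, 22 mm above the foot's top and below the handle's top. Carrier about 0.2 kg, loose.
- way_seat (a point): Where carrier_grip comes to be, axes alike, when the carrier is wedged home: 36 mm above the dark steel base plate it slides on (plate 12 mm thick, top 15 mm above the table). x runs along the way from wide to narrow end, away from the robot; z up. It wedges within a few mm of here under a push of 8 to 20 N and stays by friction. With d mm still to go it has 0.09 d mm of play each side.
- way_mouth (a point): Middle of the way's wide open end, on the base plate, 38 mm behind way_seat; axes alike. Two aluminium rails 12 to 14 mm high run 106 mm ahead from here, inner faces undercut 20 degrees and closing in 5 degrees each; gap here 67 mm at the bottom, 58 at the top. Behind it the plate, 110 mm wide, runs on 90 mm as a flat apron: set the carrier down there (105 mm short of home) and slide it in.
- scope: White and black microscope on a post, fixed. Origin 22 mm ahead of way_seat and 48 mm below it, axes alike. Its round black light, 60 mm across, hangs centred 4 mm ahead of the origin, underside 122 mm above it; barrel above that to 262 mm; post 22 mm thick 118 mm ahead. An upright gripper hits it when the carrier is nearly home: lean the tool back 30 to 45 degrees, towards the wide end.
- parts_box: Blue open parts box, 90 x 70 x 30 mm, loose; origin under its centre. It and the carrier lie on opposite sides of the stand, either way round.
- spool: White spool of copper wire, 54 mm across, 28 mm high, loose; origin under its centre.
- flux: Small amber bottle, 38 mm across, 100 mm high, loose, upright; origin under its centre.
- driver: Screwdriver 160 mm long lying along its x; origin on the underside below its middle.
- tweezers: Dark tweezers 135 mm long, 9 mm high, lying along their x; origin on the underside near the middle.
- spare_board: Spare phone board in a black frame, 140 (x) x 68 x 8 mm, lying flat; origin under its centre.
- carrier_nose (a point): Middle of the carrier's narrow end, on its underside; axes as carrier_grip, which lies 62 mm behind it. The foot is aluminium, 80 mm long, 14 mm high, 62 mm wide at the handle end, 48 mm at this end (at the underside); its sides taper 5 degrees each and lean in 20 degrees towards the top. A blue circuit board lies on top, 3 mm proud.
- way_end (a point): Middle of the way's narrow end, on the base plate, 68 mm ahead of way_seat; axes alike. The undercut rails let the carrier in or out from above only when it is more than 50 mm short of home. A carrier gripped a little off centre jams early; pushed on the rear face of its handle, not gripped, it centres itself and goes home.
- stand: The dark steel base plate (290 x 110 x 12 mm) with the two rails, fixed; carries the microscope. Origin under the plate, 22 mm ahead of way_seat and 48 mm below it, axes alike; the plate reaches 150 mm behind and 140 mm ahead of the origin.
- carrier: The loose board carrier itself; origin in the middle of its underside, 22 mm ahead of carrier_grip and 36 mm below it, axes alike.

How it is judged:
On the way:
1. the carrier is pushed tight: within 4 mm of home the way bears on it with more than 5 N (x of carrier_grip in the frame of way_seat above -0.004 m and contact force between carrier and stand above 5 N), for 0.05 s.
At the end, for the whole second after the job is handed in: The carrier is wedged home in the way: handle centre from 4 mm short of to 6 mm past way_seat along the way, within 3 mm sideways and in height, aligned with the way and level to 0.05 rad (x of carrier_grip in the frame of way_seat between -0.004 and 0.006 m and y of carrier_grip in the frame of way_seat between -0.003 and 0.003 m and z of carrier_grip in the frame of way_seat between -0.003 and 0.003 m and angle between the x axis of carrier_grip and the x axis of way_seat, either way round below 0.05 rad and angle between the z axis of carrier_grip and the z axis of way_seat, either way round below 0.05 rad); the robot touches nothing.
It fails at once if the microscope is touched with more than 4 N (contact force between anything else and scope above 4 N).
It fails at once if one of the other things on the mat is moved by more than 30 mm (distance of any of parts_box, spool, flux, driver, tweezers, spare_board from where it was at the start of the episode above 0.03 m).
It also fails if it takes over 54 s, if anything falls off the work surface, if the arm or the gripper's body presses on something with over 40 N, if the wrist force passes 120 N, or if a joint passes its speed limit or range.

## Working session

There is one attempt and no reset: what is moved stays moved. The work goes in short steps, Python scripts to look and compute and a shell command to move; the robot and the scene stay as the last step left them, time stands still between calls to the robot, and variables do not carry over. Pictures are saved under pics/ and viewed, at most 11 in all, crops included, and the job is handed in when it is done.

```bash
mkdir -p pics; ls; python3 - <<'E'
from station import *
import cv2
s=sense();print(s)
for n in("top","side"):
    im=snapshot(n);cv2.imwrite(f"pics/{n}0.png",im[:,:,::-1]);c=get_calibration(n);print(n,c)
E
```

```text
pics
{'t': 0.0, 'q': array([-1.52751163e+00,  5.28475915e-01,  1.43392502e+00,  1.50510337e-05,
        1.18140497e+00, -1.78513548e-01]), 'qd': array([ 0.00028421,  0.00025556,  0.00073808,  0.00070166, -0.00253112,
        0.00119217]), 'tau': array([-1.33955713e-03, -4.42357957e+01, -1.78025275e+01, -2.95729014e-04,
        8.53933976e-03,  1.39504084e-05]), 'tcp_pos': array([ 0.13749679, -0.6093269 ,  0.40371999]), 'tool_rot': array([ 9.93856701e-01,  1.10669029e-01,  8.17097696e-05, -1.10362417e-03]), 'force': array([ 0.30212372, -0.11304201, -0.02225066]), 'ft_torque': array([ 0.01493289,  0.02634972, -0.00849983]), 'gripper_force': 0.0, 'finger_gap': 1.000677236091836}
top {'fx': 460.29924895165567, 'fy': 460.29924895165567, 'cx': 322.42730933169565, 'cy': 197.86410924031807, 'world_to_cam': array([[-0.02663648, -0.99937856,  0.02308666, -0.00862597],
       [-0.99435322,  0.02411518, -0.10334471,  0.58312565],
       [ 0.10272375, -0.02570903, -0.99437763,  1.14017673],
       [ 0.        ,  0.        ,  0.        ,  1.        ]])}
side {'fx': 516.5450329573122, 'fy': 516.5450329573122, 'cx': 317.0522683610625, 'cy': 195.907338834425, 'world_to_cam': array([[ 0.79527973,  0.6061783 , -0.00883239, -0.46487916],
       [ 0.3638659 , -0.48892809, -0.79281204, -0.17240584],
       [-0.48490386,  0.62729354, -0.60940221,  1.67984416],
       [ 0.        ,  0.        ,  0.        ,  1.        ]])}
```

View pics/top0.png

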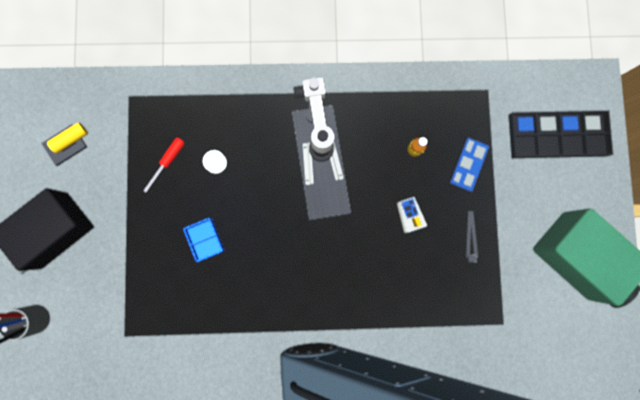

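View pics/side0.png

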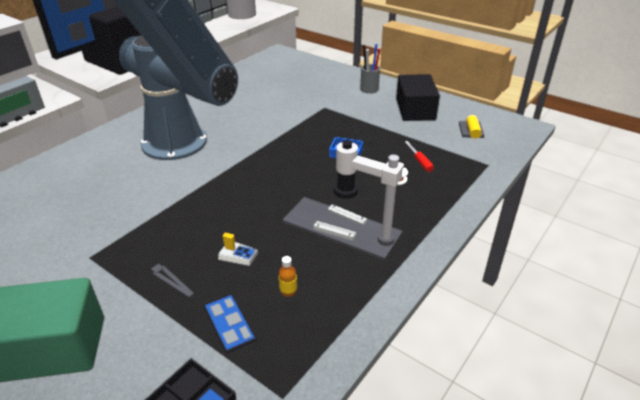

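The top view shows the carrier at about (412,214) with its handle towards the robot, and the stand at (322,160) with its apron end at (328,215). The side view shows the carrier at (238,250) and its handle at (229,242). I'll enlarge both.

```bash
python3 - <<'E'
import cv2,numpy as np
t=cv2.imread("pics/top0.png");s=cv2.imread("pics/side0.png")
def crop(im,x,y,w,h,k):
    c=cv2.resize(im[y:y+h,x:x+w],None,fx=k,fy=k,interpolation=cv2.INTER_CUBIC)
    for i in range(0,w,10):cv2.putText(c,str(x+i),(i*k,8),0,.3,(0,255,0));cv2.line(c,(i*k,0),(i*k,h*k),(0,90,0),1)
    for i in range(0,h,10):cv2.putText(c,str(y+i),(0,i*k+10),0,.3,(0,255,0));cv2.line(c,(0,i*k),(w*k,i*k),(0,90,0),1)
    return c
a=crop(t,390,190,40,50,8)   #320x400
b=crop(t,285,95,80,125,4) # 320x500
A=np.zeros((600,800,3),np.uint8);A[:400,:320]=a;A[:500,330:650]=b
cv2.imwrite("pics/c1.png",A)
B=np.zeros((600,800,3),np.uint8);B[:320,:400]=crop(s,215,230,50,40,8);B[330:600,:520]=crop(s,280,195,130,67,4)[:270] if 0 else np.pad(crop(s,280,195,130,67,4),((0,2),(0,0),(0,0)))
cv2.imwrite("pics/c2.png",B)
E
```

```text
(no output)
```

View pics/c1.png

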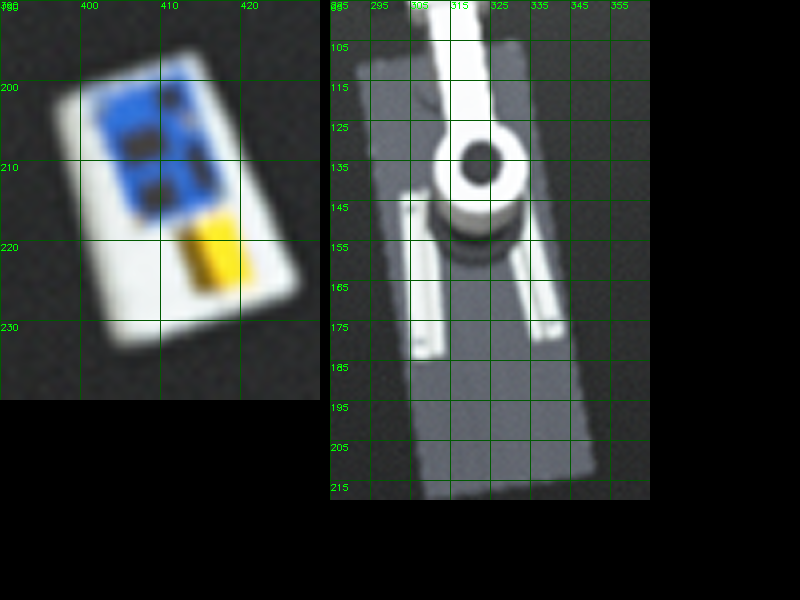

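View pics/c2.png

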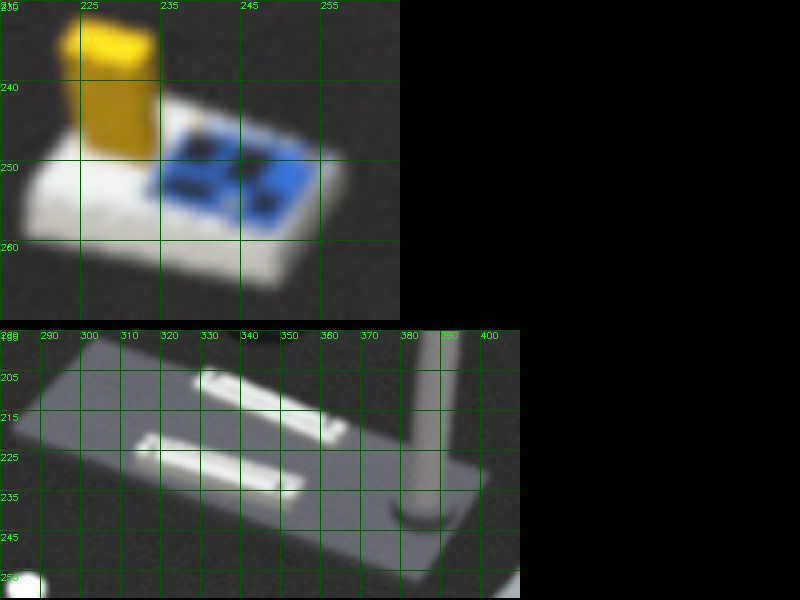

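Both poses can be fitted from the corners. In the top view the plate corners are (292,111), (333,104.5), (351.5,212.5) and (309,220). The carrier's underside corners are (396.5,203), (415,196), (427.5,225.6) and (405,233.5), and its handle top is near (418.7,221.5). In the side view the handle top is at (228,235).

```bash
cat > h.py <<'E'
from station import *
import numpy as np
from scipy.optimize import least_squares
C={n:get_calibration(n) for n in("top","side")}
def proj(n,P):
    c=C[n];p=np.c_[P,np.ones(len(P))]@c["world_to_cam"].T
    return np.c_[c["fx"]*p[:,0]/p[:,2]+c["cx"],c["fy"]*p[:,1]/p[:,2]+c["cy"]]
def body(v,L):
    x,y,a=v;R=np.array([[np.cos(a),-np.sin(a)],[np.sin(a),np.cos(a)]]);L=np.array(L,float)
    return np.c_[L[:,:2]@R.T+[x,y],L[:,2]]
def fit(obs,v0):
    f=lambda v:np.concatenate([(proj(n,body(v,L))-np.array(p)).ravel() for n,L,p in obs])
    r=least_squares(f,v0,loss="soft_l1");return r.x,f(r.x).reshape(-1,2).round(1)
E
python3 - <<'E'
from h import *
# stand local: origin way_seat, world z
fl,fr,nl,nr=[162,55,15],[162,-55,15],[-128,55,15],[-128,-55,15]
m=lambda L:np.array(L)/1e3
obs=[("top",m([fl,fr,nr,nl]),[(291.9,111.3),(333,104.5),(351.5,212.5),(308.75,219.9)]),
("side",m([nr,fr,fl,nl]),[(283,220.5),(384.5,258),(402,231),(304.5,197)])]
for o in(obs,obs[:1],obs[1:]):
    v,r=fit(o,[.6,0,.15]);print("seat",v.round(4),np.degrees(v[2]).round(2));print(r.tolist())
fl,fr,nl,nr,h=[62,24,3],[62,-24,3],[-18,31,3],[-18,-31,3],[0,0,61]
obs=[("top",m([fl,fr,nr,nl,h]),[(396.5,202.9),(414.75,196.25),(427.5,225.6),(404.75,233.5),(418.7,221.5)]),
("side",m([nr,fr,fl,h]),[(218.1,259.6),(250,266),(258.4,252),(228.1,235.3)])]
for o in(obs,obs[:1],obs[1:]):
    v,r=fit(o,[.55,-.2,.3]);print("grip",v.round(4),np.degrees(v[2]).round(2));print(r.tolist())
E
```

```text
seat [ 0.6638 -0.0256  0.1329] 7.62
[[-0.1, -1.0], [0.1, -0.4], [-0.2, 0.2], [0.3, -0.5], [-0.9, -1.1], [0.1, -0.4], [0.2, -0.1], [-0.7, -0.2]]
seat [ 0.6627 -0.0256  0.135 ] 7.73
[[-0.2, -0.5], [-0.0, 0.0], [-0.1, 0.5], [0.4, -0.0]]
seat [ 0.6652 -0.0262  0.1305] 7.48
[[-0.6, -0.9], [0.3, 0.1], [0.6, 0.3], [-0.4, 0.1]]
grip [ 0.516  -0.2592  0.3069] 17.59
[[0.2, -0.1], [-0.9, 0.6], [-0.5, -0.7], [-0.0, -0.7], [-0.1, -0.4], [-0.1, 0.1], [-0.7, -0.5], [-0.6, 0.3], [-0.2, -0.0]]
grip [ 0.5152 -0.2597  0.2976] 17.05
[[0.6, 0.1], [-0.4, 0.9], [-0.3, -0.2], [0.1, -0.5], [0.1, -0.1]]
grip [ 0.5168 -0.2589  0.3119] 17.87
[[0.3, 0.2], [-0.3, -0.5], [-0.2, 0.3], [0.2, 0.0]]
```

The fits from the two cameras agree within about 2 mm. The seat is at (0.6635, -0.0257) with yaw 7.6°, and the handle is at (0.516, -0.259) with yaw 17.6°. Next I go above the handle.

```bash
python3 -m jog '{"linear":[[20,18,0],[38,35,0],[38,35,0],[38,35,0],[38,35,0],[38,35,0],[38,35,0],[38,35,0],[38,35,-20],[38,35,-30],[17,17,-40],[0,0,0]],"turn":[0,0.2,0.2,0.2,0.2,0.2,0,0,0,0,0,0]}' 1 40
```

```text
t: 1.6
tcp_pos: [0.5163, -0.256, 0.3117]
tool_rot: [0.988, 0.156, -0.003, -0.003]
force: [-1.1, 0.2, 0.2]
finger_gap: 0.996
gripper_force: 0.0
```

```bash
python3 -m jog '{"linear":[[0,-1,-25],[0,0,-30],[0,0,-30],[0,0,-20],[0,0,-11],[0,0,0],[0,0,0]],"turn":[0,0,0,0,0,0,0]}' 1 40
python3 - <<'E'
from station import *
import cv2,numpy as np
t=snapshot("top")[:,:,::-1];s=snapshot("side")[:,:,::-1]
k=lambda im,x,y,w,h:cv2.resize(im[y:y+h,x:x+w],(400,400),interpolation=cv2.INTER_CUBIC)
cv2.imwrite("pics/g1.png",np.hstack([k(t,370,170,80,80),k(s,185,195,90,90)]))
E
```

```text
t: 2.48
tcp_pos: [0.5168, -0.261, 0.1999]
tool_rot: [0.988, 0.154, 0.001, 0.001]
force: [-0.2, -0.3, -0.1]
finger_gap: 1.0
gripper_force: 0.0
```

View pics/g1.png

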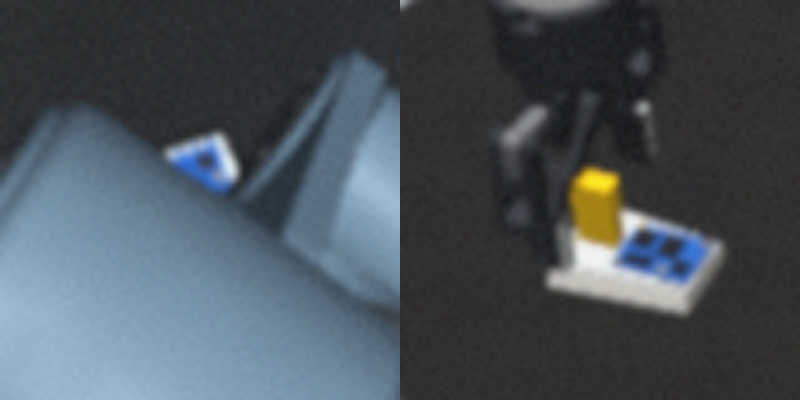

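In the side view the handle, at (597,205) in the crop, stands between the two open fingers at (540,210) and (640,150). I'll lower 4 mm and close.

```bash
python3 -m jog '{"linear":[[0,1,-4],[0,0,0],[0,0,0],[0,0,0],[0,0,0],[0,0,0],[0,0,0],[0,0,0]],"turn":[0,0,0,0,0,0,0,0]}' 0 60
```

```text
t: 3.58
tcp_pos: [0.5166, -0.2597, 0.1948]
tool_rot: [0.988, 0.154, 0.0, 0.0]
force: [-1.3, -0.8, -0.2]
finger_gap: 0.134
gripper_force: 58.5
```

```bash
python3 -m jog '{"linear":[[0,0,20],[0,0,30],[4,20,5],[6,30,0],[6,35,0],[6,35,0],[6,35,0],[6,30,0],[5,20,0],[4,15,-10],[0,0,-10],[0,0,0]],"turn":[0,0,0,-0.3,-0.4,-0.4,-0.4,-0.3,-0.2,0,0,0]}'
python3 - <<'E'
from station import *
import cv2,numpy as np
t=snapshot("top")[:,:,::-1];s=snapshot("side")[:,:,::-1]
cv2.imwrite("pics/s2.png",s);cv2.imwrite("pics/t2.png",t)
k=cv2.resize(s[170:270,270:420],(800,533),interpolation=cv2.INTER_CUBIC)
cv2.imwrite("pics/g2.png",k);print(sense()["tcp_pos"])
E
```

```text
t: 5.08
tcp_pos: [0.5588, -0.0398, 0.228]
tool_rot: [0.998, 0.067, -0.002, -0.0]
force: [-0.3, -0.4, -0.9]
finger_gap: 0.134
gripper_force: 58.5
[ 0.55935325 -0.04038946  0.2291456 ]
```

View pics/g2.png

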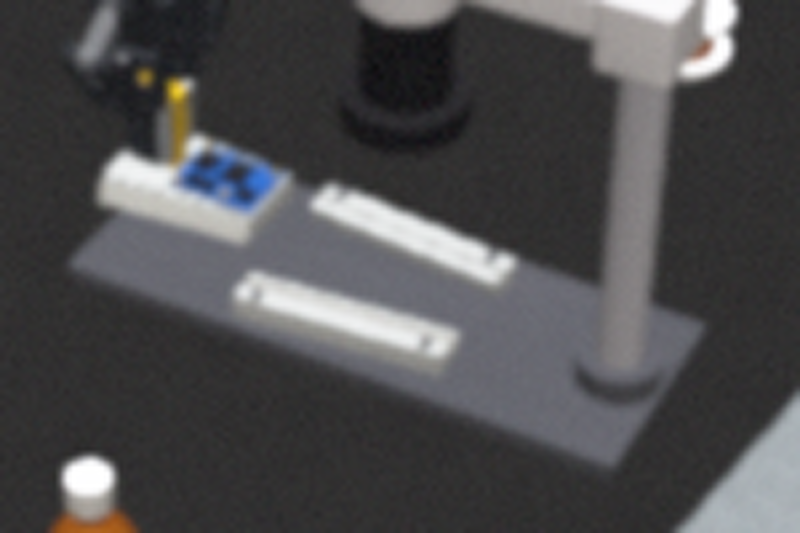

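The carrier is level above the apron, held near its handle. Its lower edge runs from (98,205) to (243,245) in the crop, in line with the rails. I'll check its pose by fitting.

```bash
python3 - <<'E'
from h import *
m=lambda L:np.array(L)/1e3
q=lambda p:[(270+x/5.333,170+y/5.333) for x,y in p]
fl,fr,nr=[62,24,37],[62,-24,37],[-18,-31,37]
v,r=fit([("side",m([nr,fr,fl]),q([(98,205),(243,243),(292,188)]))],[.56,-.04,.13])
print(v.round(4),np.degrees(v[2]),r.tolist())
g=lambda d:np.array([.6635,-.0257])-d*np.array([np.cos(.1329),np.sin(.1329)])
s=sense();print(s["tcp_pos"],np.degrees(2*np.arctan2(s["tool_rot"][1],s["tool_rot"][0])));print(g(.105),g(.06))
# predicted rail outer top ends, way mouth top gap 58 check
w=[.6635,-.0257,.1329]
print(((proj("side",body(w,m([[-38,29,28],[-38,-29,28],[68,19.7,28],[68,-19.7,28]])))-[270,170])*5.333).round())
E
```

```text
[ 0.5574 -0.0392  0.1566] 8.9743577701603 [[-0.5, -0.3], [0.5, 0.2], [0.0, 0.1]]
[ 0.55935325 -0.04038946  0.2291456 ] 7.648750404148274
[ 0.55942591 -0.03961346] [ 0.60402909 -0.03365055]
[[308. 204.]
 [250. 271.]
 [494. 283.]
 [457. 331.]]
```

The predicted rail corners match the picture. Next I set the carrier down and slide it in 45 mm while still gripped.

```bash
python3 -m jog '{"linear":[[0,0.5,-10],[0,0,-7],[0,0,-3],[0,0,-1.5],[0,0,0]],"turn":[0,0,0,0,0]}'; python3 -m jog '{"linear":[[8,1,0],[10,1.4,0],[10,1.4,0],[0,0,0]],"turn":[0,0,0,0]}'
```

```text
t: 5.8
tcp_pos: [0.5595, -0.0392, 0.2082]
tool_rot: [0.998, 0.067, 0.0, 0.0]
force: [-0.3, -0.9, -1.7]
finger_gap: 0.133
gripper_force: 58.5
t: 6.3
tcp_pos: [0.5888, -0.0353, 0.2084]
tool_rot: [0.998, 0.068, 0.001, 0.0]
force: [0.1, -0.1, -2.9]
finger_gap: 0.134
gripper_force: 58.5
```

```bash
python3 -m jog '{"linear":[[8,1,0],[7,1,0],[0,0,-1],[0,0,-1],[0,0,0]],"turn":[0,0,0,0,0]}'
```

```text
t: 6.92
tcp_pos: [0.6026, -0.0334, 0.2067]
tool_rot: [0.998, 0.067, 0.0, 0.0]
force: [0.2, 1.2, 2.6]
finger_gap: 0.134
gripper_force: 59.2
```

```bash
python3 -m jog '{"linear":[[0,0,0],[0,0,0],[0,0,0],[0,0,0],[0,0,0],[-5,-0.7,15],[-15,-2,25],[-25,-3.3,25],[-30,-4,10],[-10,-1.3,0]],"turn":[0,0,0,0,0,0,0,0,0,0]}' 1 40
python3 - <<'E'
from station import *
import cv2,numpy as np
s=snapshot("side")[:,:,::-1]
cv2.imwrite("pics/s3.png",s)
cv2.imwrite("pics/g3.png",cv2.resize(s[170:270,270:420],(800,533),interpolation=cv2.INTER_CUBIC))
E
```

```text
t: 8.18
tcp_pos: [0.516, -0.0446, 0.2827]
tool_rot: [0.998, 0.067, 0.0, 0.0]
force: [0.3, -0.1, -0.6]
finger_gap: 1.002
gripper_force: 0.0
```

View pics/g3.png

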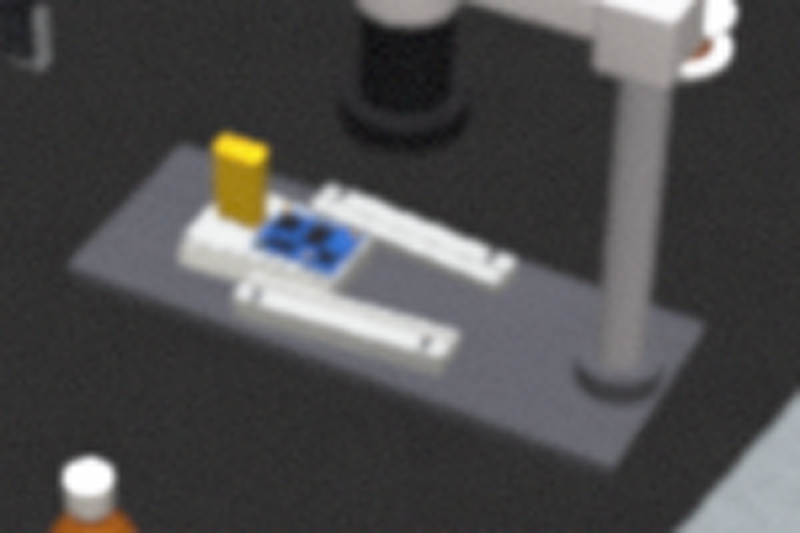

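The carrier sits with its nose between the rails, handle at about (240,180) in the crop. Now I turn the open gripper 90° so that its front finger's back does the pushing; this keeps the body behind the light.

```bash
python3 -m jog '{"linear":[[0,0,0],[0,0,0],[0,0,0],[0,0,0],[0,0,0],[0,0,0],[0,0,0],[0,0,0],[0,0,0],[0,0,0]],"turn":[1,1,1,1,1,1,1,1,1,1]}'; python3 -m jog '{"linear":[[0,0,0],[0,0,0],[0,0,0],[0,0,0],[0,0,0],[0,0,0],[0,0,0],[0,0,0],[-1,-1,-20],[0,0,-30],[0,0,-25],[0,0,-5]],"turn":[1,1,1,1,1,1,1,1,0,0,0,0]}'
python3 - <<'E'
from station import *
import cv2,numpy as np
s=snapshot("side")[:,:,::-1]
cv2.imwrite("pics/g4.png",cv2.resize(s[150:250,240:390],(800,533),interpolation=cv2.INTER_CUBIC));print(sense()["tcp_pos"])
E
```

```text
t: 9.48
tcp_pos: [0.5185, -0.0447, 0.2808]
tool_rot: [0.875, 0.484, 0.0, 0.0]
force: [0.3, -0.5, -0.0]
finger_gap: 0.995
gripper_force: 0.0
t: 10.98
tcp_pos: [0.5168, -0.0456, 0.1994]
tool_rot: [0.658, 0.753, -0.0, -0.001]
force: [0.4, -0.1, 0.5]
finger_gap: 1.001
gripper_force: 0.0
[ 0.5168601  -0.04563921  0.19976942]
```

View pics/g4.png

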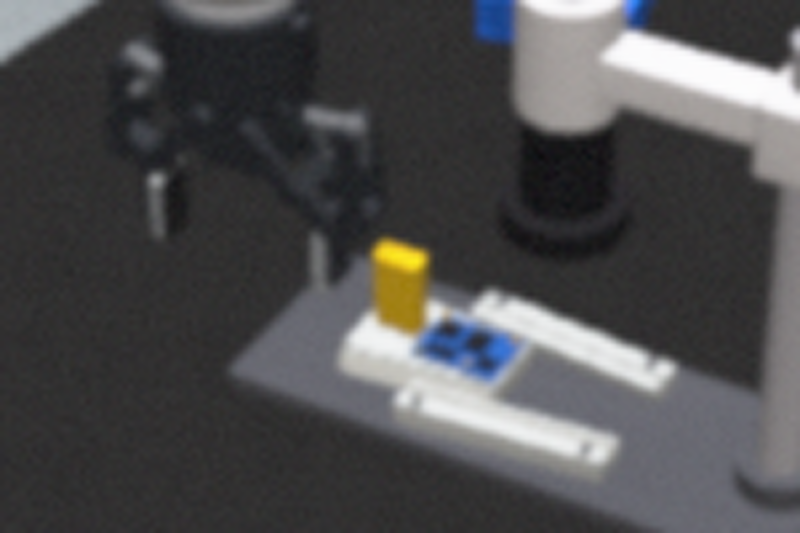

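The knuckle of the front finger bulges about 12 mm ahead of its tip, seen at (375,200) in the crop. I'll lower further so that the bulge pushes the handle's upper rear face. It then stays the foremost point of the tool, about 8 mm behind the light's edge at home and below its underside.

```bash
python3 -m jog '{"linear":[[0,0,-10],[0,0,-8],[5,0.7,0],[5,0.7,0],[5,0.7,0],[5,0.7,0],[0,0,0]],"turn":[0,0,0,0,0,0,0]}'; python3 -m jog '{"linear":[[5,0.7,0],[5,0.7,0],[5,0.7,0],[5,0.7,0],[0,0,0]],"turn":[0,0,0,0,0]}'
python3 - <<'E'
from station import *
import cv2,numpy as np
s=snapshot("side")[:,:,::-1]
cv2.imwrite("pics/g5.png",cv2.resize(s[150:250,240:390],(800,533),interpolation=cv2.INTER_CUBIC));print(sense()["tcp_pos"])
E
```

```text
t: 11.9
tcp_pos: [0.5373, -0.0429, 0.1835]
tool_rot: [0.658, 0.753, 0.0, 0.001]
force: [-0.6, 1.3, -0.6]
finger_gap: 1.0
gripper_force: 0.0
t: 12.52
tcp_pos: [0.5574, -0.0401, 0.1832]
tool_rot: [0.658, 0.753, 0.001, 0.001]
force: [0.8, 0.5, 0.4]
finger_gap: 0.997
gripper_force: 0.0
[ 0.55723933 -0.04009559  0.18318559]
```

View pics/g5.png

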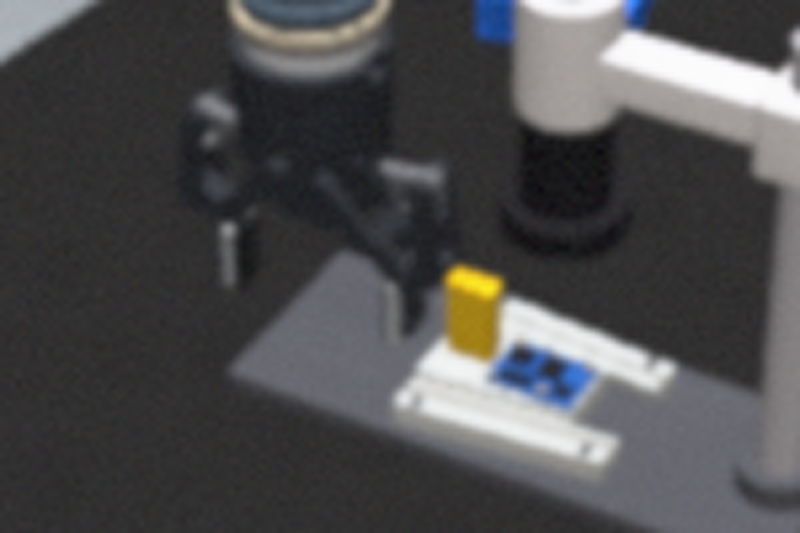

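```bash
python3 - <<'E'
from h import *
u=np.array([np.cos(.1329),np.sin(.1329)])
for name,c in(("g4",(400,255)),("g5",(475,281))):
    px=np.array([240+c[0]/5.333,150+c[1]/5.333])
    r=least_squares(lambda p:(proj("side",np.array([[p[0],p[1],.073]]))-px)[0],[.6,-.03])
    e=r.x-[.6635,-.0257];print(name,r.x.round(4),"along",e@u,"lat",e@[-u[1],u[0]])
e=sense()["tcp_pos"][:2]-[.6635,-.0257];print("tool along",e@u,"lat",e@[-u[1],u[0]])
E
```

```text
g4 [ 0.6032 -0.0321] along -0.06060245100519465 lat 0.001675261063865656
g5 [ 0.644  -0.0268] along -0.019475659689813685 lat 0.001487823184501715
tool along -0.10723119121364193 lat -0.00018813368976025276
```

The carrier is following, with 19 mm to go. The tool's foremost point is the knuckle, 76 mm ahead of its axis, so the light is clear. I keep pushing and finish slowly.

```bash
python3 -m jog '{"linear":[[4,0.5,0],[4,0.5,0],[3,0.4,0],[2,0.3,0],[0,0,0]],"turn":[0,0,0,0,0]}'; python3 -m jog '{"linear":[[1.5,0.2,0],[1.5,0.2,0],[1,0.1,0],[0,0,0]],"turn":[0,0,0,0]}'
```

```text
t: 13.2
tcp_pos: [0.5699, -0.0383, 0.1832]
tool_rot: [0.658, 0.753, 0.0, 0.0]
force: [0.2, -0.0, -1.1]
finger_gap: 0.999
gripper_force: 0.0
t: 13.7
tcp_pos: [0.5736, -0.0378, 0.1832]
tool_rot: [0.658, 0.753, 0.0, 0.0]
force: [-1.0, -0.9, 0.5]
finger_gap: 0.997
gripper_force: 0.6
```

```bash
python3 -m jog '{"linear":[[1,0.1,0],[1,0.1,0],[0,0,0]],"turn":[0,0,0]}'; python3 -m jog '{"linear":[[1,0.1,0],[0,0,0]],"turn":[0,0]}';python3 -m jog '{"linear":[[1,0.1,0],[0,0,0]],"turn":[0,0]}'
```

```text
t: 14.08
tcp_pos: [0.5756, -0.0377, 0.1832]
tool_rot: [0.658, 0.753, 0.0, 0.0]
force: [-1.6, -0.3, 1.0]
finger_gap: 1.003
gripper_force: 1.0
t: 14.32
tcp_pos: [0.5766, -0.0376, 0.1832]
tool_rot: [0.658, 0.753, 0.0, 0.0]
force: [-1.7, -0.5, 1.1]
finger_gap: 1.0
gripper_force: 1.2
t: 14.58
tcp_pos: [0.5776, -0.0375, 0.1832]
tool_rot: [0.658, 0.753, 0.0, 0.0]
force: [-2.3, -2.1, 0.5]
finger_gap: 0.999
gripper_force: 1.4
```

```bash
python3 -m jog '{"linear":[[1,0.1,0],[0,0,0]],"turn":[0,0]}' 1 120; python3 -m jog '{"linear":[[1,0.1,0],[0,0,0]],"turn":[0,0]}'
python3 - <<'E'
from station import *
import cv2,numpy as np
s=snapshot("side")[:,:,::-1]
cv2.imwrite("pics/g6.png",cv2.resize(s[165:240,280:380],(800,600),interpolation=cv2.INTER_CUBIC))
E
```

```text
t: 14.82
tcp_pos: [0.5784, -0.0374, 0.1832]
tool_rot: [0.658, 0.753, -0.0, -0.0]
force: [-3.7, -2.6, 2.6]
finger_gap: 0.999
gripper_force: 2.1
t: 15.08
tcp_pos: [0.5787, -0.0374, 0.1833]
tool_rot: [0.658, 0.753, -0.001, -0.001]
force: [-5.8, -3.5, 4.2]
finger_gap: 0.997
gripper_force: 3.4
```

View pics/g6.png

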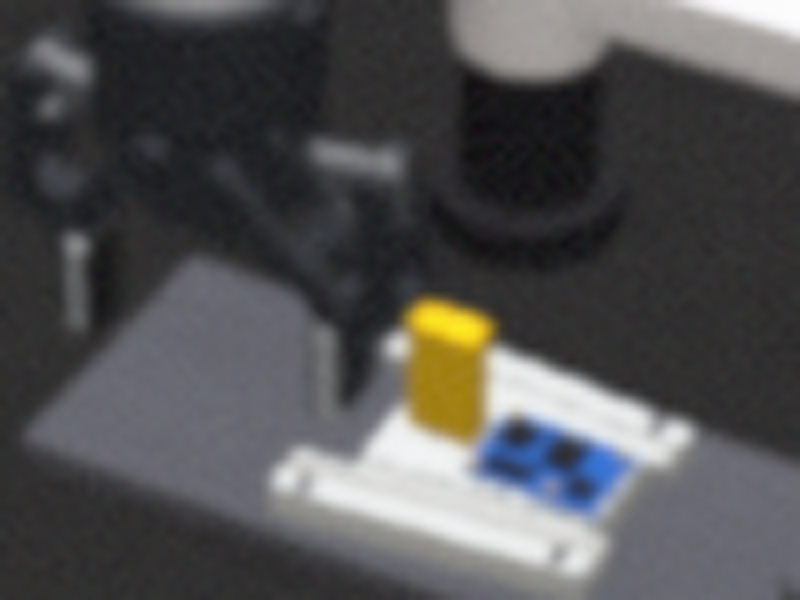

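The force rises and the tool stops advancing, so the carrier is wedging at about +2 mm by tool travel. I'll push to about 15 N.

```bash
python3 -m jog '{"linear":[[1,0.2,0],[1,0.2,0],[0,0,0]],"turn":[0,0,0]}'; python3 -m jog '{"linear":[[1,0.2,0],[1,0.2,0],[0,0,0]],"turn":[0,0,0]}'
python3 - <<'E'
from h import *
u=np.array([np.cos(.1329),np.sin(.1329)])
px=np.array([336.25,205.1])
r=least_squares(lambda p:(proj("side",np.array([[p[0],p[1],.073]]))-px)[0],[.6,-.03])
e=r.x-[.6635,-.0257];print("along",e@u,"lat",e@[-u[1],u[0]])
E
```

```text
t: 15.5
tcp_pos: [0.5793, -0.0373, 0.1834]
tool_rot: [0.658, 0.753, -0.002, -0.003]
force: [-12.2, -4.6, 8.5]
finger_gap: 1.0
gripper_force: 6.1
t: 15.88
tcp_pos: [0.5799, -0.0371, 0.1836]
tool_rot: [0.658, 0.753, -0.003, -0.004]
force: [-16.2, -7.9, 12.6]
finger_gap: 0.996
gripper_force: 8.9
along 0.000981935339236559 lat 0.0016804374163969164
```

Pushed with 18 N at about +1 to +2 mm. Now I back off and look.

```bash
python3 -m jog '{"linear":[[-4,-0.6,0],[-8,-1,0],[-20,-2.7,0],[-30,-4,0],[-30,-4,20],[-20,-3,30],[0,0,0]],"turn":[0,0,0,0,0,0,0]}'
python3 - <<'E'
from station import *
import cv2,numpy as np
s=snapshot("side")[:,:,::-1]
cv2.imwrite("pics/g7.png",cv2.resize(s[165:240,280:380],(800,600),interpolation=cv2.INTER_CUBIC))
E
```

```text
t: 16.75
tcp_pos: [0.4713, -0.0517, 0.2346]
tool_rot: [0.658, 0.753, 0.001, 0.002]
force: [0.5, 0.3, -0.5]
finger_gap: 1.003
gripper_force: 0.0
```

View pics/g7.png

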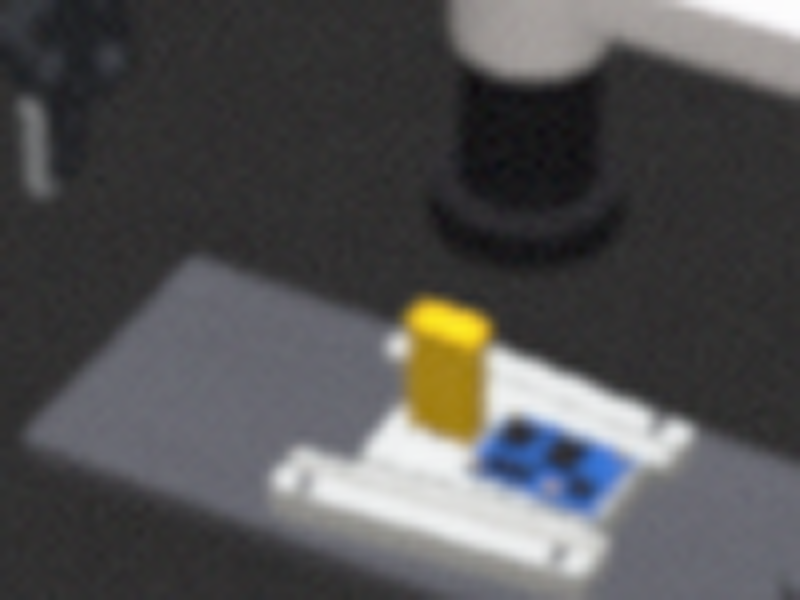

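The picture shows the handle top at (450,321), unmoved since the push. The carrier is level, and its rear edge lies about 20 mm inside the mouth, which is home. The gripper is clear of everything, so I hand the job in.

```bash
python3 -c "
from station import *
print(sign_off())"
```

```text
the job is handed in; nothing more can be done
None
```

The carrier is wedged in the way at about +1 mm from home by the camera fit, after an 18 N push; the gripper is clear, nothing else appeared to be touched, and the job is handed in at about 17 s (no verdict was returned).

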